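# Copy a bracket's angle to the mitre stop with a sliding bevel

### The arm

A 7-joint arm with a two-finger parallel gripper is mounted at the origin on a cart in front of the work surface, level with it; the furniture and walls round the work are solid. World frame = base frame: x ahead of the robot, y to its left, z up, the work surface at z = 0. Lengths are in m, angles in rad, forces in N, time in s.
With the tool pointing down it reaches from about 0.425 to 0.925 m from the base axis. Payload 6.8 kg.
Tool frame: the origin (TCP) lies on the centre line of the jaws, within the pads' length; the fingertips stand bot.tip_reach ahead of it and the grasp point (between the pads) lies 3 mm ahead of it (bot.tip_reach is the distance from the TCP to the fingertips, in m); z points along the fingers, y is the line along which they close (so a half turn about z gives the same grasp; the last joint's range is limited). The gripper opens to 85 mm and grips with 20 to 120 N. Pads are 22 mm wide; open, the fingers measure 114 mm over their backs; the gripper's body (76 mm by 85 mm) begins 54 mm behind the grasp point. The pads swing forward as they close: fully open they stand 13 mm farther back than shut.
Start: joints at [-1.368, 0.477, 0.022, 1.555, -0.011, 1.109, -0.083], TCP at [0.206, 0.643, 0.253] pointing down, gripper open.
Joint ranges: [-2.96, 2.96], [-0.34, 2.1], [-1.41, 1.46], [0.24, 2.44], [-1.37, 4.51], [0.17, 1.92], [-2.96, 2.96]. Speed limits (rad/s): [2.39, 2.39, 3.14, 3.14, 3.14, 3.14, 3.14].

### API

Orientations are given as a unit quaternion [w, x, y, z].
In Python, from station import bot gives the robot as it stands.
- The arm moves only by the tool jog_arm, never from a script. Its argument "deltas" is a list of rows, each a list of 7 numbers: the shift along the world's x, y, z in m, then the turn, a rotation vector about the world's x, y, z in rad, then the opening, from 0 (shut) to 1 (fully open). In form: [[x, y, z, rx, ry, rz, grip], ...]. A call has 1 to 10 rows; each row shifts and turns the commanded pose from where the row before left it; what a row does not reach is not made up. A row lasts 1/10 s, in which the tool goes at most 50 mm and 8.59 degrees, less where a joint would pass 70% of its speed; a pose out of reach is approached as far as the arm can. A call with a gripper value outside its range is refused whole. The fingers move at their own pace and stop on an object; "newtons" is the grip in N (left out, the last holds). Time passes only in rows, so rows that do not move let the fingers close. It gives the time, the measured TCP pose, the force, the opening and the grip force at its end, in the units of the state.
- bot.get_obs(): the state, without advancing time (a new reading comes with each control period).
- bot.read_camera(name): name is "side" or "top" or "wrist"; returns a dict with "img" (420x560x3 uint8, red, green, blue), "K" (3x3 intrinsics, pixels), "eye" and "attitude" of the camera in the world. Camera axes: x right, y down, z forward; pixel columns grow to the right and rows downward; lengths in m; the calibration is good to about 2 mm. The wrist camera is an equidistant fisheye: a pixel r from the principal point sees the ray r / f radians off the axis. A picture is of the moment at which its call begins. There is no depth.
- bot.hand_in(): hands the job in; it is judged then, once.
The state is a dict: "t": time; "q": joint angles; "joint_vel": joint speeds; "joint_torque": joint torques, N m; "eef_pos": TCP position; "tool_rot": TCP orientation; "contact_force": force on the tool from outside, world axes, zero at the start; "torque": the same for the moment, N m; "gripper_width": opening from 0.0 (shut) to 1.0 (fully open); "grasp_force": force on a finger pad.
Only numpy, scipy, OpenCV 4.12 (cv2) and the standard library are available. Lean on these libraries where they do the work, as an engineer would, in place of code of your own. Each camera call takes 0.05 s, during which the arm holds its last target. There are 200 camera calls.

### The job

Take up the angle of the sample bracket with the bevel: with its stock lying along the jig's straight edge, push it towards the bracket until the whole blade lies flush and firmly pressed (about 10 N) against the bracket's face, then let go and push the bevel's brace forward until its nose bears on the blade from behind and locks it. Carry the locked bevel to the right side of the swing stop and, stock along the straight edge again, push the stop with the blade until it lies flush and firmly pressed (about 10 N) along the blade and so stands parallel to the bracket; then let go. Swing the stop with the bevel only, never load the bracket or the stop with more than 25 N, and leave the other things alone.

Things in the scene. Friction and masses are not known exactly. Their poses are not given: they have to be found in the camera images.
- jig: Straight edge bolted to the bench: steel bar 30 x 580 mm, 8 mm high. Origin on the bench, on its long face nearest the robot; y runs along that face to the robot's left, x points away from the robot into the bar. The bar spans y = -310 to +270 mm. The swing stop's pivot is at x = -18, y = -30 mm; the bracket's origin is at x = -18, y = +250 mm.
- sample: Sample bracket, dark steel, bolted at the left end; its upright right-hand face plate (130 mm long, 34 high) is the face to copy. Origin on the bench, 18 mm in front of the straight edge. The face runs along x of this frame, 123 mm from the origin towards the robot (-x), outward normal -y; it is shimmed 0 to 8 mm out along -y from the origin (how far is not measured). Up to 0.2 rad off square.
- stop_face (a point): Middle of the right face of the swing stop, a grey arm 100 mm from pivot to tip, 20 mm wide, 2 to 22 mm above the bench, in front of the straight edge. The point is 12 mm up, 50 mm from the pivot, 10 mm right of the arm's centre line. -x points from pivot to tip, -y is the right face's outward normal.
- stop (a joint): Swing stop: 0 = square to the straight edge, pointing at the robot; positive = tip to the left (+y of the jig), rad. Starts leaning well to the right, towards where the bevel comes from. Stiff: turns under about 0.10 N m (1.1 N at its tip) and stays where it is left.
- bevel_grip (a point): Grip point of the loose bevel (0.8 kg), on its aluminium stock's centre line, 34 mm above its underside. y along the stock to the hinge, +x the side for the straight edge, blade on the -x side. Stock from y = -60 to +100 mm; foot 36 mm wide, 12 high (grip point 18 mm from the straight edge when seated); rib above it 22 mm wide, up to 46 high: grip the rib across x, fingers above the 8 mm bar.
- bevel_hinge (a point): Upright blade hinge, 100 mm along +y from the grip point, 5 mm above the underside. The blade is a steel strip 32 mm wide, 1.5 to 10 mm above the underside, 112 mm from hinge to tip, rounded about the hinge at 16 mm radius. Pushed against a face tip first it swings with little force until it lies flush, the hinge 16 mm from the face; then it stops dead.
- blade_edge (a point): Middle of the blade's working (left) edge, 55 mm from the hinge along the blade, 16 mm left of its centre line, 5 mm above the underside. -x points from hinge to tip, +y is the edge's outward normal.
- blade (a joint): Blade angle: 0 = square to the stock, on its -x side; positive = tip swung towards the stock's +y, rad. Starts swung well forward (positive). It turns under 0.06 N m and stays where left; with the brace up behind it, it cannot be pushed back.
- tape_measure: Yellow tape measure, 62 x 78 x 34 mm; bystander. Origin under its centre.
- bearing: Ball bearing, 47 mm across, 14 mm high; bystander.
- bolt_m16: Dark hexagon bolt lying down, 66 mm long; bystander.
- nut_big: Rusty nut, 36 x 41 x 19 mm, lying behind the straight edge; bystander.
- paste_tin: Round tin with a grey lid, 69 mm across, 54 mm high; bystander.
- brace_plate (a point): Middle of the brace's upright thumb plate (dark steel, 18 mm across, 8 thick along the stock, 53 to 71 mm above the underside). The brace slides stiffly (about 6 N) along the stock; the plate stands on its outrigger, 15 mm to the -x side of the stock's centre line. Push the plate from behind (its -y side), or grip it, towards the hinge (+y of the stock) till it stops dead. Frame as the bevel's.
- brace_nose (a point): Foremost point of the brace's nose, a round 8 mm post beside the stock, 50 mm to the -x side of the stock's centre line and 4 mm ahead of the thumb plate's middle, 5 mm above the underside. It locks the blade when it bears on the blade's back (right) edge, 32 mm behind the working edge.
- brace (a joint): Travel of the brace along the stock, m: 0 = right back (blade free), growing towards the blade; up to 0.06. It stays where it is left.

How it is judged:
On the way, in this order (a step that is already met when the one before it is completed fails the run):
1. the bevel's stock lies along the straight edge and its blade, not yet locked, is pressed flush on the bracket's face with more than 6 N (contact force between blade and sample above 6 N and angle between the x axis of blade_edge and the x axis of sample, either way round below 0.03 rad and angle between the y axis of bevel_grip and the y axis of jig, either way round below 0.04 rad and x of bevel_grip in the frame of jig above -0.024 m and height (world z) of bevel_grip below 0.039 m and y of brace_nose in the frame of blade_edge below -0.036 m), for 0.2 s.
2. the brace's nose bears on the back of the blade (gap under 2 mm) while the blade still lies along the bracket's face (y of brace_nose in the frame of blade_edge above -0.034 m and angle between the x axis of blade_edge and the x axis of sample, either way round below 0.03 rad and horizontal distance between blade_edge and sample below 0.08 m), for 0.2 s.
3. the locked blade presses on the swing stop with more than 6 N, stock along the straight edge, stop parallel to the blade (contact force between blade and stop above 6 N and angle between the x axis of blade_edge and the x axis of stop_face, either way round below 0.03 rad and angle between the y axis of bevel_grip and the y axis of jig, either way round below 0.04 rad and x of bevel_grip in the frame of jig above -0.024 m and height (world z) of bevel_grip below 0.039 m and y of brace_nose in the frame of blade_edge above -0.034 m), for 0.1 s.
At the end, for the whole second after the job is handed in: The swing stop stands at rest, parallel to the bracket's face within 0.03 rad (1.7 degrees); the bevel lies flat on the bench, its brace still up behind the blade (gap under 2 mm), let go (angle between the x axis of stop_face and the x axis of sample, either way round below 0.03 rad and y of brace_nose in the frame of blade_edge above -0.034 m and height (world z) of bevel_grip below 0.039 m and angle between bevel_grip's own z axis and vertical below 0.05 rad and velocity of joint stop between -0.02 and 0.02 rad/s and contact force between the fingers and anything else below 0.1 N); the robot touches nothing.
It fails at once if the bevel is pushed against the bracket harder than 25 N (contact force between bevel and sample above 25 N).
It fails at once if the bevel is pushed against the swing stop harder than 25 N (contact force between bevel and stop above 25 N).
It fails at once if the swing stop is touched by the robot (contact force between any of the fingers, the arm and stop above 0.5 N).
It fails at once if a bystander is shifted more than 20 mm (distance of any of tape_measure, bearing, bolt_m16, nut_big, paste_tin from where it was at the start of the episode above 0.02 m).
It also fails if it takes over 72 s, if anything falls off the work surface, if the arm or the gripper's body presses on something with over 40 N, if the wrist force passes 120 N, or if a joint passes its speed limit or range.

## Working session

There is one attempt and no reset: what is moved stays moved. The work goes in short steps, Python scripts to look and compute and a tool call to move; the robot and the scene stay as the last step left them, time stands still between calls to the robot, and variables do not carry over. Pictures are saved under pics/ and viewed, at most 10 in all, crops included, and the job is handed in when it is done.

Besides the shell and the picture viewer there is one more tool, called after "Request:" in YAML: its name, and indented under it one key for each argument. jog_arm: Moves the arm, as the interface text tells. Its arguments: {"type":"object","properties":{"deltas":{"type":"array"},"newtons":{"type":"number"}},"required":["deltas"]}

```bash
mkdir -p pics; ls; python3 - <<'E'
from station import bot
import cv2,numpy as np
o=bot.get_obs();print({k:np.round(v,3) for k,v in o.items()},bot.tip_reach)
for n in("top","side"):
    c=bot.read_camera(n);cv2.imwrite(f"pics/{n}0.png",c["img"][:,:,::-1]);print(n,c["K"],c["eye"],c["attitude"])
E
```

```text
pics
{'t': np.float64(0.0), 'q': array([-1.368,  0.478,  0.022,  1.556, -0.011,  1.109, -0.083]), 'joint_vel': array([ 0.   , -0.001, -0.   ,  0.001,  0.001,  0.   , -0.001]), 'joint_torque': array([-1.0000e-03, -5.9645e+01,  1.6080e+00, -2.8120e+01,  1.3000e-02,
        9.0000e-03,  0.0000e+00]), 'eef_pos': array([0.206, 0.642, 0.252]), 'tool_rot': array([-0.   ,  0.155,  0.988, -0.001]), 'contact_force': array([-0.207, -0.248,  0.531]), 'torque': array([-0.029, -0.008, -0.034]), 'grasp_force': np.float64(0.0), 'gripper_width': np.float64(1.001)} 0.022
top [[516.52077373   0.         283.78084676]
 [  0.         516.52077373 211.67413132]
 [  0.           0.           1.        ]] [0.48270851 0.06947686 1.62042442] [ 0.01241132 -0.69669396  0.71712016 -0.01421855]
side [[493.32083392   0.         278.46827888]
 [  0.         493.32083392 206.959603  ]
 [  0.           0.           1.        ]] [0.58938576 1.19567924 0.74315408] [-0.00508347  0.02093151  0.8667251  -0.49832081]
```

View pics/top0.png

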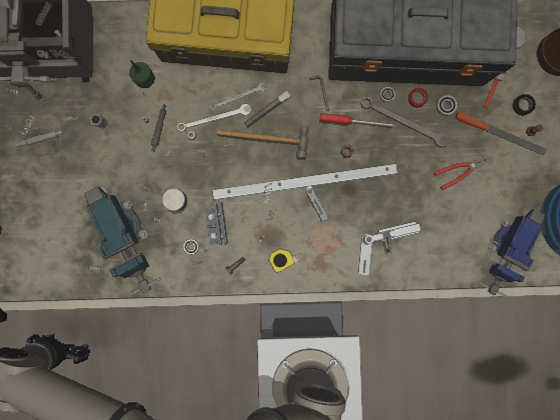

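View pics/side0.png

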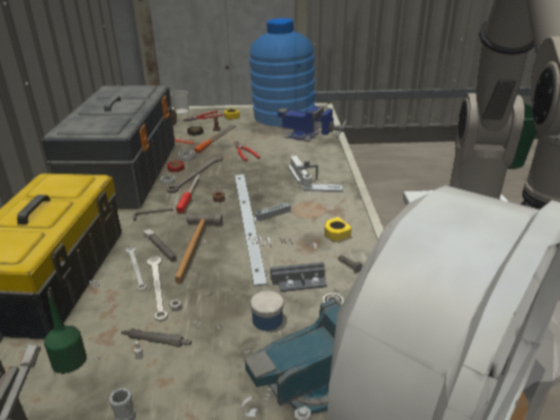

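The top view shows the bar from (213,194) to (397,168), the bracket at (217,222), the stop from (310,190) to (322,218), and the bevel with its hinge at about (367,239). Its stock runs to (420,228) and its blade down to (364,273). The tape measure is at (281,260). The side view agrees. Next I'll measure these and enlarge the work area.

```bash
cat > h.py <<'E'
from station import bot
import cv2,numpy as np
from scipy.spatial.transform import Rotation as R
def rot(q): return R.from_quat(np.roll(q,-1)).as_matrix()
def cast(c,uv,z,fish=False):
    uv=np.atleast_2d(np.float64(uv));K=c["K"]
    d=np.c_[(uv[:,0]-K[0,2])/K[0,0],(uv[:,1]-K[1,2])/K[1,1],np.ones(len(uv))]
    if fish:
        r=np.hypot(d[:,0],d[:,1])+1e-12; d=np.c_[d[:,:2]*(np.sin(r)/r)[:,None],np.cos(r)]
    d=d@rot(c["attitude"]).T; e=np.array(c["eye"])
    return e+d*((z-e[2])/d[:,2])[:,None]
E
python3 - <<'E'
from h import *
c=bot.read_camera("top");im=c["img"]
cv2.imwrite("pics/zoom.png",cv2.resize(im[155:285,200:430],None,fx=3.4,fy=3.4,interpolation=cv2.INTER_CUBIC)[:,:,::-1])
m=(im.min(2)>165).astype(np.uint8); m[:150]=0;m[285:]=0
for k in cv2.findContours(m,0,1)[0]:
    if cv2.contourArea(k)>60:
        r=cv2.minAreaRect(k);print(cv2.contourArea(k),np.round(r[0]),np.round(cast(c,cv2.boxPoints(r),.008)[:,:2],4).tolist())
for n,p,z in[("stop pivot",(310,190),.022),("stop tip",(322,218),.022),("hinge",(367,239),.01),("stock end",(420,228),.046),("blade tip",(364,273),.01),("tape",(281,260),.034)]:print(n,cast(c,p,z).round(3))
E
```

```text
330.0 [367. 252.] [[0.3553, -0.1408], [0.4836, -0.1945], [0.4636, -0.2429], [0.3355, -0.1891]]
182.0 [399. 231.] [[0.4778, -0.2301], [0.503, -0.3522], [0.4695, -0.3589], [0.4443, -0.2369]]
1449.0 [304. 183.] [[0.6183, 0.2857], [0.6837, -0.288], [0.647, -0.2918], [0.5817, 0.2814]]
stop pivot [[ 0.608 -0.019  0.022]]
stop tip [[ 0.52  -0.053  0.022]]
hinge [[ 0.451 -0.192  0.01 ]]
stock end [[ 0.48  -0.349  0.046]]
blade tip [[ 0.346 -0.179  0.01 ]]
tape [[0.395 0.077 0.034]]
```

View pics/zoom.png

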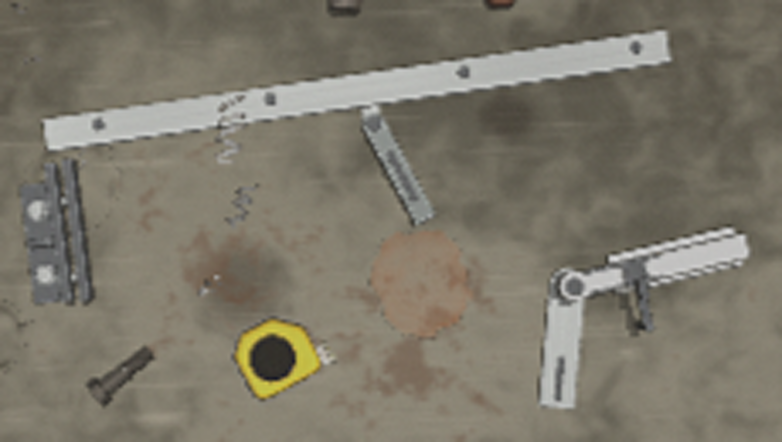

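The zoom shows the bar, the stop leaning right, and the bevel lying right and below with its hinge at zoom pixel (572,286). The stock's right end is at (748,243) and the brace plate at about (635,270). In the world frame, the stock is 160 mm long as it should be, the jig yaw is about 0.113, the stock yaw about 0.18, and the grip point about (0.469,-0.290). I'll move over the bevel.

Request:
jog_arm:
  deltas:
    - [0.033,-0.034,0,0,0,-0.08,1]
    - [0.033,-0.034,0,0,0,-0.08,1]
    - [0.033,-0.034,0,0,0,-0.08,1]
    - [0.033,-0.034,0,0,0,-0.08,1]
    - [0.033,-0.034,0,0,0,-0.08,1]
    - [0.033,-0.034,0,0,0,-0.08,1]
    - [0.033,-0.034,0,0,0,-0.08,1]
    - [0.033,-0.034,0,0,0,-0.08,1]
    - [0.033,-0.034,0,0,0,-0.08,1]
    - [0.033,-0.034,0,0,0,-0.08,1]

```text
t: 1.15
eef_pos: [0.5373, 0.3011, 0.2532]
tool_rot: [-0.0, 0.529, 0.849, -0.0]
contact_force: [0.9, 0.3, -0.5]
gripper_width: 1.002
grasp_force: 0.0
```

Request:
jog_arm:
  deltas:
    - [0,-0.04,0,0,0,-0.03,1]
    - [0,-0.04,0,0,0,-0.03,1]
    - [0,-0.04,0,0,0,-0.03,1]
    - [0,-0.04,0,0,0,-0.03,1]
    - [0,-0.04,0,0,0,-0.03,1]
    - [0,-0.04,0,0,0,-0.03,1]
    - [0,-0.04,0,0,0,-0.03,1]
    - [0,-0.04,0,0,0,-0.03,1]
    - [0,-0.04,0,0,0,-0.02,1]
    - [0,-0.04,0,0,0,-0.02,1]

```text
t: 2.15
eef_pos: [0.536, -0.0988, 0.2533]
tool_rot: [-0.0, 0.641, 0.768, 0.0]
contact_force: [1.5, 0.5, -0.2]
gripper_width: 1.004
grasp_force: 0.0
```

```bash
python3 - <<'E'
from h import *
o=bot.get_obs();print({k:np.round(o[k],3) for k in("t","q","eef_pos","tool_rot","contact_force")})
y=rot(o["tool_rot"])[:,1];print("tool y yaw",np.arctan2(y[1],y[0]))
c=bot.read_camera("wrist");print(c["K"],c["eye"],c["attitude"]);cv2.imwrite("pics/w1.png",c["img"][:,:,::-1])
E
```

```text
{'t': np.float64(2.15), 'q': array([-0.371,  0.285,  0.536,  1.896, -0.171,  1.005,  0.419]), 'eef_pos': array([ 0.536, -0.099,  0.253]), 'tool_rot': array([-0.   ,  0.641,  0.768,  0.   ]), 'contact_force': array([ 1.527,  0.466, -0.156])}
tool y yaw 0.1793735490452738
[[325.1922621    0.         283.80982936]
 [  0.         325.1922621  209.78103443]
 [  0.           0.           1.        ]] [ 0.52336196 -0.02735899  0.37510143] [0.14431889 0.98546168 0.08868126 0.01315152]
```

View pics/w1.png

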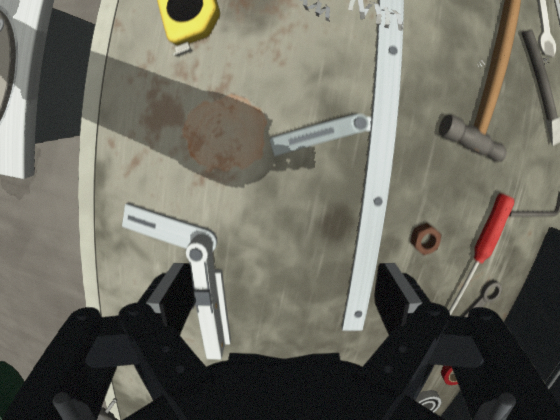

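The wrist view shows the hinge cap at (198,252), the stock's far end at (213,357), the blade tip at (126,216), and the bar's near edge from about (372,120) to (344,329). The stop pivot is at (361,123) and its tip near (274,145). I'll cast these to world points.

```bash
python3 - <<'E'
from h import *
c=bot.read_camera("wrist")
for n,p,z in[("hinge.046",(198,252),.046),("hinge.02",(198,252),.02),("stock end top",(213,357),.046),("foot corner",(228,343),.012),("blade tip mid",(126,216),.01),("bar near right end",(344,329),.008),("bar mid",(372,120),.008),("bar mid2",(360,222),.008),("bar right far",(362,330),.008),("pivot",(361,123),.022),("stop tipR",(275,152),.022),("stop tipL",(272,138),.022)]:print(n,cast(c,p,z,True)[0].round(4))
E
```

```text
hinge.046 [ 0.4525 -0.1994  0.046 ]
hinge.02 [ 0.4469 -0.2124  0.02  ]
stock end top [ 0.4805 -0.3565  0.046 ]
foot corner [ 0.4964 -0.3555  0.012 ]
blade tip mid [ 0.3437 -0.1868  0.01  ]
bar near right end [ 0.6562 -0.3049  0.008 ]
bar mid [ 0.6232 -0.0222  0.008 ]
bar mid2 [ 0.6361 -0.1446  0.008 ]
bar right far [ 0.6833 -0.3039  0.008 ]
pivot [ 0.6078 -0.0287  0.022 ]
stop tipR [ 0.5208 -0.0776  0.022 ]
stop tipL [ 0.515 -0.063  0.022]
```

Request:
jog_arm:
  deltas:
    - [-0.012,-0.035,0,0,0,0,1]
    - [-0.012,-0.035,-0.01,0,0,0,1]
    - [-0.012,-0.035,-0.02,0,0,0,1]
    - [-0.012,-0.035,-0.02,0,0,0,1]
    - [-0.012,-0.035,-0.02,0,0,0,1]
    - [-0.007,-0.02,-0.01,0,0,0,1]
    - [0,0,0,0,0,0,1]
    - [0,0,0,0,0,0,1]

```text
t: 3.05
eef_pos: [0.4696, -0.2918, 0.1731]
tool_rot: [-0.0, 0.641, 0.768, 0.0]
contact_force: [0.6, 0.7, -0.4]
gripper_width: 0.999
grasp_force: 0.0
```

```bash
python3 - <<'E'
from h import *
o=bot.get_obs();print({k:np.round(o[k],3) for k in("t","q","eef_pos","tool_rot","contact_force")})
c=bot.read_camera("wrist");cv2.imwrite("pics/w2.png",c["img"][:,:,::-1]);print(c["eye"])
np.save("w2.npy",c,allow_pickle=True)
c=bot.read_camera("top");cv2.imwrite("pics/t2.png",c["img"][:,:,::-1])
E
```

```text
{'t': np.float64(3.05), 'q': array([ 0.007,  0.414,  0.557,  1.955, -0.287,  0.851,  0.896]), 'eef_pos': array([ 0.47 , -0.292,  0.173]), 'tool_rot': array([-0.   ,  0.641,  0.768,  0.   ]), 'contact_force': array([ 0.599,  0.73 , -0.355])}
[ 0.4569001  -0.22040105  0.29493177]
```

View pics/w2.png

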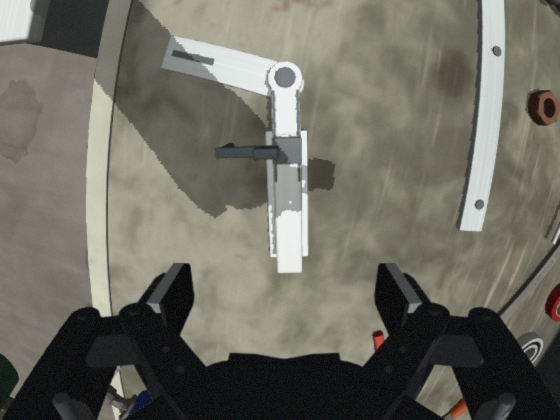

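The hinge cap is at (286,77), the stock's end centre on top at (289,271), the foot's end at (289,256), the blade tip near (172,53), and the bar's right end near corner at (460,230).

```bash
python3 - <<'E'
from h import *
c=np.load("w2.npy",allow_pickle=True).item()
print(rot(c["attitude"]).round(3))
for n,p,z in[("hinge.046",(286,77),.046),("hinge.01",(286,77),.014),("stock end top",(289,271),.046),("rib right top",(301,271),.046),("rib left top",(277,272),.046),("foot corner far",(308,256),.012),("foot corner front",(308,131),.012),("blade tip mid",(172,53),.01),("plate",(262,152),.071),("bar near right end",(460,230),.008),("bar near top",(484,20),.008)]:print(n,cast(c,p,z,True)[0].round(4))
c=bot.read_camera("top");im=c["img"]
# bar corners in the top view, sub-pixel
m=(im.min(2)>150).astype(np.uint8); m[:150]=0;m[215:]=0
k=max(cv2.findContours(m,0,1)[0],key=cv2.contourArea);print(cast(c,cv2.boxPoints(cv2.minAreaRect(k)),.008)[:,:2].round(4).tolist())
E
```

```text
[[ 0.984  0.171  0.051]
 [ 0.179 -0.943 -0.282]
 [-0.     0.286 -0.958]]
hinge.046 [ 0.4532 -0.1911  0.046 ]
hinge.01 [ 0.4527 -0.1873  0.014 ]
stock end top [ 0.4844 -0.3467  0.046 ]
rib right top [ 0.4945 -0.3449  0.046 ]
rib left top [ 0.4744 -0.3495  0.046 ]
foot corner far [ 0.503  -0.3448  0.012 ]
foot corner front [ 0.4799 -0.2299  0.012 ]
blade tip mid [ 0.3478 -0.1783  0.01  ]
plate [ 0.4466 -0.248   0.071 ]
bar near right end [ 0.6575 -0.2935  0.008 ]
bar near top [ 0.6335 -0.0744  0.008 ]
[[0.6187, 0.2862], [0.6842, -0.2884], [0.6444, -0.2925], [0.5791, 0.2815]]
```

Request:
jog_arm:
  deltas:
    - [0.003,0.004,-0.02,0,0,0.018,1]
    - [0,0,-0.03,0,0,0,1]
    - [0,0,-0.03,0,0,0,1]
    - [0,0,-0.03,0,0,0,1]
    - [0,0,-0.015,0,0,0,1]
    - [0,0,-0.01,0,0,0,1]
    - [0,0,0,0,0,0,1]

```text
t: 3.9
eef_pos: [0.4726, -0.2878, 0.0379]
tool_rot: [-0.0, 0.633, 0.774, -0.0]
contact_force: [-0.3, 0.4, -0.0]
gripper_width: 0.997
grasp_force: 0.0
```

Request:
jog_arm:
  deltas:
    - [0,0,0,0,0,0,0.1]
    - [0,0,0,0,0,0,0.1]
    - [0,0,0,0,0,0,0.1]
    - [0,0,0,0,0,0,0.1]
    - [0,0,0,0,0,0,0.1]
    - [0,0,0,0,0,0,0.1]
    - [0,0,0,0,0,0,0.1]
    - [0,0,0,0,0,0,0.1]
  newtons: 50

```text
t: 4.7
eef_pos: [0.4727, -0.2886, 0.039]
tool_rot: [0.0, 0.634, 0.773, 0.0]
contact_force: [-1.8, 0.1, 5.7]
gripper_width: 0.251
grasp_force: 51.2
```

Gripped: the 21 mm opening matches the 22 mm rib. I'll lift it and carry it to the left of the stop, in front of the edge.

Request:
jog_arm:
  deltas:
    - [0,0,0.015,0,0,0,0.1]
    - [0,0,0.025,0,0,0,0.1]
    - [0,0,0.03,0,0,-0.012,0.1]
    - [0.007,0.025,0,0,0,-0.012,0.1]
    - [0.0125,0.04,0,0,0,-0.012,0.1]
    - [0.0125,0.04,0,0,0,-0.012,0.1]
    - [0.0125,0.04,0,0,0,-0.012,0.1]
    - [0.0125,0.04,0,0,0,-0.012,0.1]
    - [0.0125,0.04,0,0,0,-0.012,0.1]
    - [0.0125,0.04,0,0,0,0,0.1]

```text
t: 5.7
eef_pos: [0.5536, -0.0216, 0.1082]
tool_rot: [-0.001, 0.666, 0.746, -0.001]
contact_force: [1.3, -0.4, -8.1]
gripper_width: 0.248
grasp_force: 50.2
```

Request:
jog_arm:
  deltas:
    - [0.0125,0.04,0,0,0,0,0.1]
    - [0.0125,0.035,0,0,0,0,0.1]
    - [0,0.01,0,0,0,0,0.1]
    - [0,0,0,0,0,0,0.1]
    - [0,0,0,0,0,0,0.1]

```text
t: 6.2
eef_pos: [0.5783, 0.0607, 0.108]
tool_rot: [-0.0, 0.666, 0.746, -0.001]
contact_force: [0.1, -1.4, -7.8]
gripper_width: 0.248
grasp_force: 50.4
```

```bash
python3 - <<'E'
from h import *
o=bot.get_obs();print({k:np.round(o[k],3) for k in("t","eef_pos","tool_rot","contact_force")})
c=bot.read_camera("wrist");cv2.imwrite("pics/w3.png",c["img"][:,:,::-1]);np.save("w3.npy",c,allow_pickle=True)
E
```

```text
{'t': np.float64(6.2), 'eef_pos': array([0.578, 0.061, 0.108]), 'tool_rot': array([-0.   ,  0.666,  0.746, -0.001]), 'contact_force': array([ 0.116, -1.367, -7.832])}
```

View pics/w3.png

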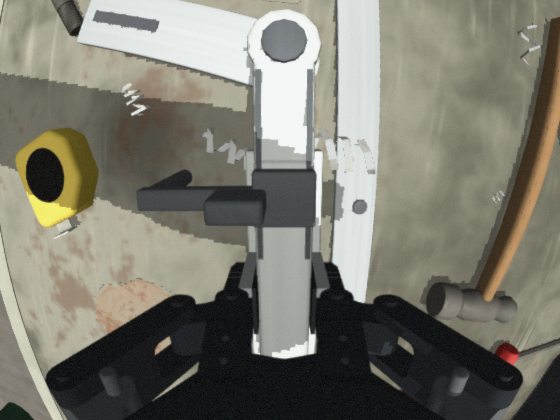

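The wrist view shows the bevel held straight, with the bar's near edge from about (338,10) to (333,225) and its far edge from (379,10) to (374,225). The brace and blade look intact. I'll cast the edges.

```bash
python3 - <<'E'
from h import *
c=np.load("w3.npy",allow_pickle=True).item()
im=c["img"].astype(int); 
for r in(20,60,100,215,240):print(r,[int(x) for x in im[r,318:390:2].mean(1)])
P=cast(c,[(338,10),(336,110),(334,215),(379,10),(377.5,110),(374.5,215)],.008,True);print(P.round(4))
ex=np.array([np.cos(.113),np.sin(.113)]);o=np.array([.615,.015]);print(((P[:,:2]-o)@ex).round(4))
H=cast(c,[(283,40),(285,200)],.12,True);print(H.round(4))
E
```

```text
20 [166, 161, 155, 162, 170, 169, 172, 145, 105, 80, 203, 224, 224, 223, 223, 222, 219, 219, 217, 218, 220, 221, 223, 223, 219, 219, 218, 221, 218, 217, 214, 158, 153, 154, 153, 153]
60 [199, 155, 153, 159, 159, 166, 161, 156, 118, 78, 168, 224, 223, 223, 222, 222, 219, 221, 221, 220, 219, 219, 223, 222, 221, 219, 218, 220, 217, 215, 218, 181, 154, 156, 158, 160]
100 [167, 173, 168, 160, 164, 166, 159, 159, 156, 90, 189, 224, 224, 224, 223, 220, 220, 221, 221, 222, 217, 219, 221, 223, 221, 221, 220, 222, 221, 213, 217, 167, 155, 159, 161, 157]
215 [244, 224, 98, 96, 134, 111, 102, 93, 96, 141, 144, 142, 179, 225, 223, 227, 227, 226, 223, 225, 218, 222, 222, 226, 228, 229, 222, 224, 157, 143, 143, 144, 142, 140, 139, 133]
240 [167, 118, 151, 150, 154, 156, 103, 86, 214, 227, 224, 221, 223, 223, 225, 225, 227, 226, 228, 227, 225, 221, 227, 227, 229, 223, 221, 139, 147, 141, 133, 130, 125, 127, 128, 127]
[[0.5983 0.212  0.008 ]
 [0.6048 0.1408 0.008 ]
 [0.6142 0.0669 0.008 ]
 [0.6269 0.2181 0.008 ]
 [0.6338 0.1454 0.008 ]
 [0.6444 0.0703 0.008 ]]
[0.0056 0.0041 0.005  0.0348 0.0333 0.0354]
[[0.5672 0.1585 0.12  ]
 [0.5741 0.1038 0.12  ]]
```

Request:
jog_arm:
  deltas:
    - [0,0,-0.025,0,0,0,0.1]
    - [0,0,-0.025,0,0,0,0.1]
    - [0,0,-0.014,0,0,0,0.1]
    - [0,0,-0.003,0,0,0,0.1]
    - [0,0,-0.002,0,0,0,0.1]
    - [0,0,0,0,0,0,0.1]

```text
t: 6.85
eef_pos: [0.5799, 0.061, 0.0402]
tool_rot: [0.0, 0.666, 0.746, 0.0]
contact_force: [-0.6, -0.4, -7.3]
gripper_width: 0.251
grasp_force: 50.6
```

Request:
jog_arm:
  deltas:
    - [0.005,0.0006,0,0,0,0,0.1]
    - [0.005,0.0006,0,0,0,0,0.1]
    - [0.003,0.0003,0,0,0,0,0.1]
    - [0.001,0,0,0,0,0,0.1]
    - [0,0,0,0,0,0,0.1]

```text
t: 7.35
eef_pos: [0.594, 0.0637, 0.0397]
tool_rot: [0.0, 0.666, 0.746, 0.001]
contact_force: [-1.1, 1.8, -2.3]
gripper_width: 0.251
grasp_force: 51.4
```

Request:
jog_arm:
  deltas:
    - [0,0,-0.001,0,0,0,0.1]
    - [0.001,0,0,0,0,0,0.1]
    - [0.001,0,0,0,0,0,0.1]
    - [0,0,0,0,0,0,0.1]

```text
t: 7.75
eef_pos: [0.5947, 0.0633, 0.0391]
tool_rot: [-0.001, 0.666, 0.746, -0.0]
contact_force: [-6.0, 0.9, 8.3]
gripper_width: 0.247
grasp_force: 52.9
```

Request:
jog_arm:
  deltas:
    - [0.001,0,0,0,0,0,0.1]
    - [0.001,0,0,0,0,0,0.1]
    - [0,0,0,0,0,0,0.1]

```text
t: 8.05
eef_pos: [0.5959, 0.0633, 0.0391]
tool_rot: [-0.002, 0.666, 0.746, -0.001]
contact_force: [-8.9, 0.6, 10.5]
gripper_width: 0.252
grasp_force: 53.2
```

Request:
jog_arm:
  deltas:
    - [0,0,0.0008,0,0,0,0.1]
    - [-0.0011,0.01,0,0,0,0,0.1]
    - [-0.0011,0.01,0,0,0,0,0.1]
    - [-0.0011,0.01,0,0,0,0,0.1]
    - [-0.0011,0.01,0,0,0,0,0.1]
    - [0,0,0,0,0,0,0.1]

```text
t: 8.65
eef_pos: [0.5918, 0.1005, 0.0395]
tool_rot: [0.0, 0.666, 0.746, -0.002]
contact_force: [-7.1, -5.4, 5.6]
gripper_width: 0.249
grasp_force: 52.6
```

```bash
python3 - <<'E'
from h import *
c=bot.read_camera("wrist");cv2.imwrite("pics/w4.png",c["img"][:,:,::-1]);np.save("w4.npy",c,allow_pickle=True)
E
```

```text
(no output)
```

View pics/w4.png

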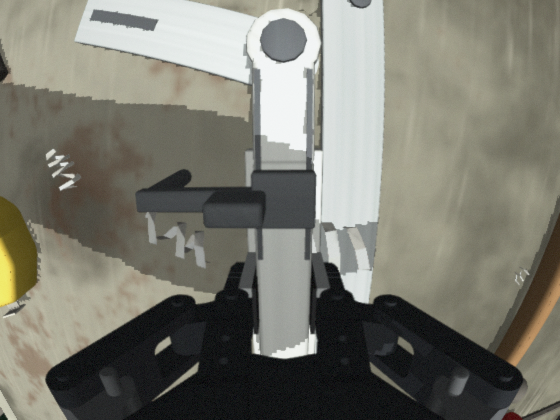

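The bevel is seated along the bar (near edge at column 320, touching the foot) with the blade swung forward. Sliding drag is about 5 N. I'll continue.

Request:
jog_arm:
  deltas:
    - [-0.0009,0.008,0.0004,0,0,0,0.1]
    - [-0.0009,0.008,0,0,0,0,0.1]
    - [-0.0009,0.008,0,0,0,0,0.1]
    - [0,0,0,0,0,0,0.1]

```text
t: 9.1
eef_pos: [0.5891, 0.1242, 0.0396]
tool_rot: [0.0, 0.666, 0.746, -0.002]
contact_force: [-5.0, -5.6, 3.3]
gripper_width: 0.246
grasp_force: 52.3
```

Request:
jog_arm:
  deltas:
    - [-0.0003,0.003,0,0,0,0,0.1]
    - [-0.0003,0.003,0,0,0,0,0.1]
    - [0,0,0,0,0,0,0.1]

```text
t: 9.4
eef_pos: [0.5886, 0.1286, 0.0397]
tool_rot: [0.001, 0.667, 0.745, -0.002]
contact_force: [-5.0, -9.2, 4.0]
gripper_width: 0.247
grasp_force: 52.3
```

Request:
jog_arm:
  deltas:
    - [-0.0002,0.002,0,0,0,0,0.1]
    - [0,0,0,0,0,0,0.1]

```text
t: 9.6
eef_pos: [0.5884, 0.1302, 0.0396]
tool_rot: [0.001, 0.667, 0.745, -0.003]
contact_force: [-5.1, -8.9, 4.3]
gripper_width: 0.252
grasp_force: 52.3
```

```bash
python3 - <<'E'
from h import *
c=bot.read_camera("wrist");cv2.imwrite("pics/w5.png",c["img"][:,:,::-1]);np.save("w5.npy",c,allow_pickle=True)
E
```

```text
(no output)
```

View pics/w5.png

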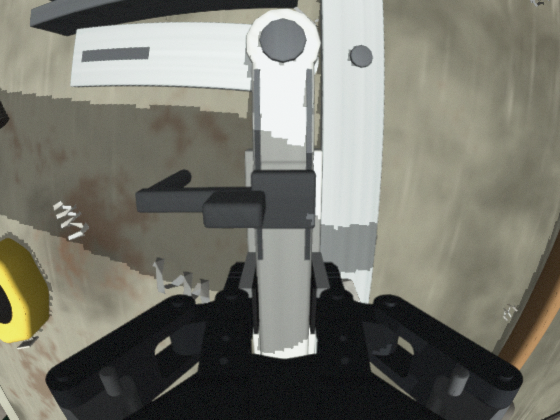

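The blade has swung back to nearly square, with its left edge at row ~24 and the bracket plate just beyond it. The force isn't rising yet, so it isn't flush. I'll keep pushing in small steps.

Request:
jog_arm:
  deltas:
    - [-0.0002,0.002,0,0,0,0,0.1]
    - [-0.0001,0.001,0,0,0,0,0.1]
    - [0,0,0,0,0,0,0.1]

```text
t: 9.95
eef_pos: [0.5881, 0.133, 0.0397]
tool_rot: [0.001, 0.667, 0.745, -0.003]
contact_force: [-5.1, -9.9, 4.7]
gripper_width: 0.246
grasp_force: 52.3
```

Request:
jog_arm:
  deltas:
    - [-0.0002,0.002,0,0,0,0,0.1]
    - [0,0,0,0,0,0,0.1]

```text
t: 10.15
eef_pos: [0.5878, 0.135, 0.0397]
tool_rot: [0.001, 0.667, 0.745, -0.003]
contact_force: [-5.8, -10.6, 4.2]
gripper_width: 0.247
grasp_force: 52.4
```

Request:
jog_arm:
  deltas:
    - [-0.0002,0.002,0,0,0,0,0.1]
    - [0,0,0,0,0,0,0.1]

```text
t: 10.35
eef_pos: [0.5876, 0.137, 0.0397]
tool_rot: [0.001, 0.667, 0.745, -0.003]
contact_force: [-6.7, -10.2, 5.0]
gripper_width: 0.246
grasp_force: 52.4
```

Request:
jog_arm:
  deltas:
    - [-0.0002,0.002,0,0,0,0,0.1]
    - [0,0,0,0,0,0,0.1]

```text
t: 10.55
eef_pos: [0.5874, 0.139, 0.0397]
tool_rot: [0.001, 0.667, 0.745, -0.003]
contact_force: [-7.5, -11.1, 4.7]
gripper_width: 0.25
grasp_force: 52.4
```

Request:
jog_arm:
  deltas:
    - [-0.0004,0.002,0,0,0,0,0.1]
    - [0,0,0,0,0,0,0.1]

```text
t: 10.75
eef_pos: [0.5871, 0.1412, 0.0397]
tool_rot: [0.001, 0.667, 0.745, -0.003]
contact_force: [-5.9, -9.5, 4.6]
gripper_width: 0.245
grasp_force: 52.3
```

Request:
jog_arm:
  deltas:
    - [-0.0003,0.0015,0,0,0,0,0.1]
    - [0,0,0,0,0,0,0.1]

```text
t: 10.95
eef_pos: [0.587, 0.1424, 0.0397]
tool_rot: [0.001, 0.667, 0.745, -0.003]
contact_force: [-4.7, -10.2, 4.1]
gripper_width: 0.247
grasp_force: 52.3
```

Request:
jog_arm:
  deltas:
    - [-0.0002,0.0015,0,0,0,0,0.1]
    - [0,0,0,0,0,0,0.1]

```text
t: 11.15
eef_pos: [0.5869, 0.1425, 0.0397]
tool_rot: [0.002, 0.667, 0.745, -0.003]
contact_force: [-4.4, -13.0, 4.4]
gripper_width: 0.247
grasp_force: 52.3
```

Request:
jog_arm:
  deltas:
    - [-0.0002,0.0015,0,0,0,0,0.1]
    - [0,0,0,0,0,0,0.1]

```text
t: 11.35
eef_pos: [0.5869, 0.1426, 0.0397]
tool_rot: [0.002, 0.668, 0.744, -0.004]
contact_force: [-4.7, -16.9, 4.6]
gripper_width: 0.25
grasp_force: 52.3
```

Dead stop: 13 to 17 N with no travel. I'll press to about 19 N total, which includes drag, and hold.

Request:
jog_arm:
  deltas:
    - [-0.0001,0.001,0,0,0,0,0.1]
    - [0,0,0,0,0,0,0.1]
    - [0,0,0,0,0,0,0.1]
    - [0,0,0,0,0,0,0.1]
    - [0,0,0,0,0,0,0.1]

```text
t: 11.85
eef_pos: [0.5869, 0.1426, 0.0398]
tool_rot: [0.002, 0.668, 0.744, -0.004]
contact_force: [-4.7, -18.8, 4.7]
gripper_width: 0.25
grasp_force: 52.4
```

```bash
python3 - <<'E'
from h import *
c=bot.read_camera("wrist");im=c["img"]
# blade front edge / back edge rows, bracket foot line
m=(im.min(2)>190)
for col in(90,130,170,210):
    r=np.where(m[:130,col])[0];print(col,r.min(),r.max(),im[max(0,r.min()-14):r.min()+2,col].mean(1).astype(int))
E
```

```text
90 49 102 [ 33  32  28  34  34  30  35  34  36  34  35  32  37  95 200 216]
130 41 101 [ 38  34  35  32  34  33  30  32  31  32  33  30  48 106 201 220]
170 35 97 [ 33  34  37  32  34  35  32  30  36  36  37  39  50 127 210 222]
210 31 94 [ 32  31  30  31  31  34  32  31  32  31  36  34  76 181 222 227]
```

The dark plate touches the blade edge along its whole length, so it's flush. I'll ease off, release and rise.

Request:
jog_arm:
  deltas:
    - [0,-0.002,0,0,0,0,0.1]
    - [-0.001,-0.003,0,0,0,0,0.1]
    - [0,0,0,0,0,0,0.6]
    - [0,0,0,0,0,0,0.6]
    - [0,0,0,0,0,0,0.6]
    - [0,0,0,0,0,0,0.6]
    - [0,0,0.02,0,0,0,0.6]
    - [0,0,0.03,0,0,0,0.6]
    - [0,0,0.02,0,0,0,0.3]
    - [0,0,0,0,0,0,0]

```text
t: 12.9
eef_pos: [0.5885, 0.1475, 0.1124]
tool_rot: [0.001, 0.666, 0.746, 0.003]
contact_force: [0.7, 0.6, -0.6]
gripper_width: 0.271
grasp_force: 0.0
```

Request:
jog_arm:
  deltas:
    - [-0.008,0.006,0,0,0,0,0]
    - [-0.008,0.006,0,0,0,0,0]
    - [0,0,0,0,0,0,0]
    - [0,0,0,0,0,0,0]
    - [0,0,0,0,0,0,0]
    - [0,0,0,0,0,0,0]

```text
t: 13.5
eef_pos: [0.5706, 0.1584, 0.1093]
tool_rot: [0.0, 0.666, 0.746, -0.0]
contact_force: [-0.3, -0.6, 0.1]
gripper_width: 0.0
grasp_force: 0.0
```

```bash
python3 - <<'E'
from h import *
c=bot.read_camera("wrist");cv2.imwrite("pics/w6.png",c["img"][:,:,::-1]);np.save("w6.npy",c,allow_pickle=True)
print(bot.get_obs()["eef_pos"].round(4),c["eye"],bot.get_obs()["t"])
E
```

```text
[0.5706 0.1584 0.1094] [0.56265377 0.23053979 0.23111879] 13.55
```

View pics/w6.png

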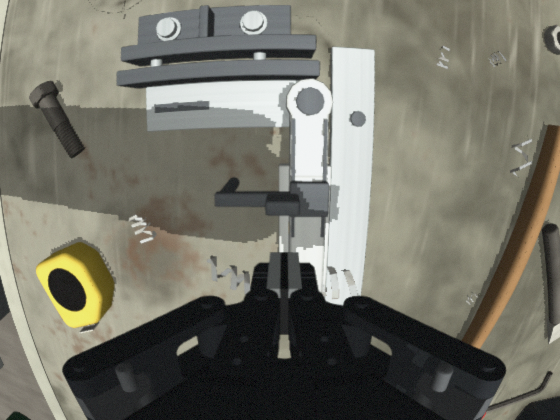

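The blade still lies flush on the bracket. The brace plate is at about (282,205) and the closed fingers are at about (285,270) behind it. I'll cast the plate's back edge.

```bash
python3 - <<'E'
from h import *
c=np.load("w6.npy",allow_pickle=True).item()
P=cast(c,[(266,203),(298,203),(282,214),(282,195),(309,97)],.071,True)[:,:2];P[4]=cast(c,(309,97),.02,True)[0,:2]
t=np.array([.5706,.1584]);a=.113;ex=np.array([np.cos(a),np.sin(a)]);ey=np.array([-ex[1],ex[0]])
print(np.c_[(P-t)@ex,(P-t)@ey].round(4))
E
```

```text
[[-0.0088  0.0282]
 [ 0.0076  0.0282]
 [-0.0006  0.0223]
 [-0.0006  0.0324]
 [ 0.0164  0.0844]]
```

Request:
jog_arm:
  deltas:
    - [0,0,-0.015,0,0,0,0]
    - [0,0,-0.016,0,0,0,0]
    - [0,0,0,0,0,0,0]
    - [-0.0006,0.005,0,0,0,0,0]
    - [-0.0006,0.005,0,0,0,0,0]
    - [-0.0006,0.005,0,0,0,0,0]
    - [0,0,0,0,0,0,0]

```text
t: 14.25
eef_pos: [0.5688, 0.1734, 0.0787]
tool_rot: [0.001, 0.666, 0.746, -0.0]
contact_force: [0.3, -2.4, -0.3]
gripper_width: -0.002
grasp_force: 1.3
```

Request:
jog_arm:
  deltas:
    - [-0.0006,0.005,0,0,0,0,0]
    - [-0.0006,0.005,0,0,0,0,0]
    - [-0.0006,0.005,0,0,0,0,0]
    - [0,0,0,0,0,0,0]

```text
t: 14.65
eef_pos: [0.5671, 0.188, 0.0785]
tool_rot: [0.001, 0.666, 0.746, -0.0]
contact_force: [1.1, -3.2, -3.2]
gripper_width: -0.005
grasp_force: 1.8
```

Request:
jog_arm:
  deltas:
    - [-0.0005,0.004,0,0,0,0,0]
    - [-0.0005,0.004,0,0,0,0,0]
    - [-0.0003,0.003,0,0,0,0,0]
    - [0,0,0,0,0,0,0]

```text
t: 15.05
eef_pos: [0.5657, 0.1988, 0.0784]
tool_rot: [0.001, 0.666, 0.746, -0.0]
contact_force: [1.6, -3.9, -2.8]
gripper_width: 0.001
grasp_force: 2.1
```

Request:
jog_arm:
  deltas:
    - [-0.0003,0.003,0,0,0,0,0]
    - [0,0,0,0,0,0,0]

```text
t: 15.25
eef_pos: [0.5653, 0.2016, 0.0784]
tool_rot: [0.001, 0.666, 0.746, -0.0]
contact_force: [2.3, -5.5, -3.1]
gripper_width: -0.001
grasp_force: 2.3
```

Request:
jog_arm:
  deltas:
    - [-0.0003,0.003,0,0,0,0,0]
    - [0,0,0,0,0,0,0]

```text
t: 15.45
eef_pos: [0.5651, 0.2045, 0.0783]
tool_rot: [0.001, 0.666, 0.746, -0.0]
contact_force: [1.6, -4.8, -3.6]
gripper_width: -0.002
grasp_force: 2.5
```

Request:
jog_arm:
  deltas:
    - [-0.0002,0.002,0,0,0,0,0]
    - [0,0,0,0,0,0,0]

```text
t: 15.65
eef_pos: [0.5649, 0.2057, 0.0783]
tool_rot: [0.001, 0.666, 0.746, -0.001]
contact_force: [1.6, -5.9, -4.4]
gripper_width: 0.001
grasp_force: 3.2
```

Request:
jog_arm:
  deltas:
    - [-0.0002,0.002,0,0,0,0,0]
    - [0,0,0,0,0,0,0]

```text
t: 15.85
eef_pos: [0.565, 0.2063, 0.0784]
tool_rot: [0.001, 0.667, 0.745, -0.001]
contact_force: [2.1, -9.1, -3.9]
gripper_width: -0.0
grasp_force: 4.8
```

Request:
jog_arm:
  deltas:
    - [-0.0002,0.002,0,0,0,0,0]
    - [0,0,0,0,0,0,0]

```text
t: 16.05
eef_pos: [0.565, 0.2073, 0.0786]
tool_rot: [0.002, 0.667, 0.745, -0.001]
contact_force: [1.6, -11.5, -0.8]
gripper_width: -0.002
grasp_force: 5.8
```

Request:
jog_arm:
  deltas:
    - [-0.0002,0.002,0,0,0,0,0]
    - [0,0,0,0,0,0,0]
    - [0,0,0,0,0,0,0]
    - [0,0,0,0,0,0,0]

```text
t: 16.45
eef_pos: [0.565, 0.208, 0.0788]
tool_rot: [0.002, 0.667, 0.745, -0.002]
contact_force: [1.3, -14.7, 1.6]
gripper_width: -0.004
grasp_force: 7.2
```

```bash
python3 - <<'E'
from h import *
c=bot.read_camera("wrist");cv2.imwrite("pics/w7.png",cv2.resize(c["img"][0:300,60:400,::-1],None,fx=1.8,fy=1.8));np.save("w7.npy",c,allow_pickle=True)
E
```

View pics/w7.png

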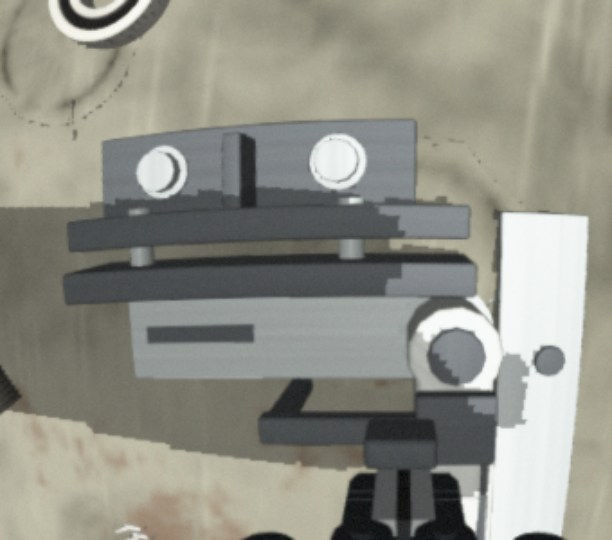

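The nose reaches the blade's back edge (crop (300,380)) and the blade is flush along the bracket, so the brace is locked at 14.7 N. I'll back off, rise, and regrip the stock.

Request:
jog_arm:
  deltas:
    - [0,-0.006,0,0,0,0,0]
    - [0.0015,-0.013,0,0,0,0,0]
    - [0,0,0.015,0,0,0,0]
    - [0,0,0.02,0,0,0,0.6]
    - [0.009,-0.025,0,0,0,0,0.6]
    - [0.011,-0.026,0,0,0,0,0.6]
    - [0,0,0,0,0,0,0.6]
    - [0,0,0,0,0,0,0.6]
    - [0,0,0,0,0,0,0.6]

```text
t: 17.4
eef_pos: [0.5855, 0.1455, 0.114]
tool_rot: [-0.0, 0.665, 0.747, 0.001]
contact_force: [-0.1, 0.8, -0.1]
gripper_width: 0.599
grasp_force: 0.0
```

```bash
python3 - <<'E'
from h import *
c=bot.read_camera("wrist");np.save("w8.npy",c,allow_pickle=True);im=c["img"].astype(int).mean(2)
o=bot.get_obs();print(o["t"],o["eef_pos"].round(4),o["tool_rot"].round(3))
for r in(60,90,110,130,150,180,200,220,240,260):print(r,im[r,230:350:4].astype(int).tolist())
for col in(130,170,210):print(col,im[40:140:4,col].astype(int).tolist())
E
```

```text
17.45 [0.5853 0.1456 0.1138] [-0.     0.665  0.747  0.   ]
60 [38, 42, 48, 67, 75, 71, 73, 75, 78, 78, 78, 228, 236, 237, 236, 236, 236, 231, 151, 148, 132, 226, 227, 224, 221, 224, 224, 225, 221, 224]
90 [227, 228, 230, 230, 229, 230, 231, 231, 217, 132, 235, 235, 236, 204, 136, 230, 236, 237, 232, 228, 117, 225, 225, 224, 220, 223, 193, 146, 200, 221]
110 [115, 117, 83, 115, 112, 115, 120, 115, 118, 122, 120, 72, 121, 119, 120, 121, 123, 119, 122, 120, 126, 226, 225, 223, 219, 220, 221, 223, 218, 221]
130 [96, 93, 95, 95, 97, 94, 94, 94, 96, 91, 74, 162, 164, 165, 236, 237, 238, 233, 120, 157, 89, 225, 225, 222, 218, 219, 220, 221, 219, 218]
150 [90, 89, 79, 80, 88, 92, 95, 95, 155, 159, 68, 139, 139, 192, 221, 223, 225, 219, 123, 236, 230, 224, 223, 220, 219, 218, 221, 221, 216, 215]
180 [94, 93, 91, 93, 97, 96, 97, 96, 153, 155, 69, 161, 156, 156, 158, 162, 201, 234, 116, 237, 217, 224, 223, 219, 218, 212, 146, 214, 216, 214]
200 [94, 90, 91, 95, 91, 91, 93, 98, 154, 152, 69, 153, 154, 155, 156, 158, 157, 138, 97, 156, 117, 144, 143, 142, 142, 136, 140, 138, 142, 211]
220 [96, 96, 95, 98, 94, 97, 90, 96, 147, 152, 144, 153, 155, 151, 157, 155, 155, 151, 120, 158, 161, 222, 220, 201, 149, 146, 220, 216, 219, 208]
240 [151, 108, 156, 152, 151, 146, 150, 149, 143, 153, 135, 155, 151, 151, 153, 154, 156, 148, 127, 235, 207, 222, 220, 222, 219, 215, 220, 218, 220, 209]
260 [80, 150, 150, 150, 149, 147, 151, 154, 192, 145, 132, 154, 150, 178, 234, 235, 235, 233, 198, 235, 217, 203, 199, 223, 217, 176, 168, 97, 17, 68]
130 [78, 34, 32, 104, 103, 101, 38, 29, 121, 135, 143, 144, 150, 155, 152, 153, 156, 95, 97, 97, 95, 96, 95, 102, 97]
170 [31, 61, 112, 107, 106, 29, 36, 215, 219, 215, 219, 108, 102, 192, 220, 218, 219, 126, 95, 98, 97, 96, 98, 98, 95]
210 [40, 112, 113, 113, 36, 35, 217, 224, 223, 225, 224, 230, 223, 223, 225, 225, 122, 111, 87, 71, 92, 95, 96, 94, 84]
```

Request:
jog_arm:
  deltas:
    - [0.001,0,-0.03,0,0,0,0.6]
    - [0,0,-0.03,0,0,0,0.6]
    - [0,0,-0.014,0,0,0,0.6]
    - [0,0,0,0,0,0,0.1]
    - [0,0,0,0,0,0,0.1]
    - [0,0,0,0,0,0,0.1]
    - [0,0,0,0,0,0,0.1]
    - [0,0,0,0,0,0,0.1]
  newtons: 50

```text
t: 18.25
eef_pos: [0.5867, 0.144, 0.0403]
tool_rot: [-0.0, 0.666, 0.746, 0.0]
contact_force: [-3.0, -0.0, 2.3]
gripper_width: 0.248
grasp_force: 50.4
```

Request:
jog_arm:
  deltas:
    - [0,-0.004,0,0,0,0,0.1]
    - [0,-0.008,0,0,0,0,0.1]
    - [-0.003,-0.004,0.005,0,0,0,0.1]
    - [0,0,0.02,0,0,0,0.1]
    - [0,0,0.03,0,0,0,0.1]
    - [0,0,0.02,0,0,0,0.1]
    - [0,0,0,0,0,0,0.1]

```text
t: 18.95
eef_pos: [0.5851, 0.1272, 0.1168]
tool_rot: [0.001, 0.666, 0.746, 0.002]
contact_force: [0.5, 0.6, -9.1]
gripper_width: 0.247
grasp_force: 50.1
```

Request:
jog_arm:
  deltas:
    - [0.003,-0.024,0,0,0,0,0.1]
    - [0.003,-0.036,0,0,0,0,0.1]
    - [0.003,-0.036,0,0,0,0,0.1]
    - [0.003,-0.036,0,0,0,0,0.1]
    - [0.003,-0.036,0,0,0,0,0.1]
    - [0.003,-0.036,0,0,0,0,0.1]
    - [0.003,-0.036,0,0,0,0,0.1]
    - [0.003,-0.036,0,0,0,0,0.1]
    - [0.004,-0.036,0,0,0,0,0.1]
    - [0.004,-0.026,0,0,0,0,0.1]

```text
t: 19.95
eef_pos: [0.6138, -0.2137, 0.1126]
tool_rot: [-0.001, 0.667, 0.745, -0.001]
contact_force: [-0.8, -0.2, -8.1]
gripper_width: 0.247
grasp_force: 50.2
```

Request:
jog_arm:
  deltas:
    - [0,0,0,0,0,0,0.1]
    - [0,0,0,0,0,0,0.1]
    - [0,0,0,0,0,0,0.1]

```text
t: 20.25
eef_pos: [0.6149, -0.2087, 0.1129]
tool_rot: [-0.001, 0.665, 0.747, -0.0]
contact_force: [-0.4, 0.5, -8.6]
gripper_width: 0.248
grasp_force: 50.2
```

```bash
python3 - <<'E'
from h import *
c=bot.read_camera("wrist");np.save("w9.npy",c,allow_pickle=True);im=c["img"].astype(int).mean(2)
o=bot.get_obs();print(o["t"],o["eef_pos"].round(4),o["tool_rot"].round(3))
for r in(20,60,110,150,220):
    g=im[r,300:420];print(r,g[::4].astype(int).tolist())
# stop arm: its right side in this view, grey against bench, and the blade's edges
for col in(120,160,200,230,240):print(col,im[0:140:4,col].astype(int).tolist())
E
```

```text
20.3 [ 0.6152 -0.2085  0.1133] [-0.001  0.665  0.747 -0.   ]
20 [230, 150, 114, 115, 117, 113, 111, 122, 234, 232, 231, 232, 234, 235, 232, 234, 234, 234, 116, 118, 122, 125, 125, 118, 117, 113, 117, 115, 117, 119]
60 [98, 249, 249, 250, 247, 114, 116, 131, 233, 231, 232, 230, 233, 234, 232, 231, 232, 232, 127, 126, 128, 129, 131, 136, 141, 145, 142, 138, 135, 133]
110 [141, 138, 143, 142, 105, 117, 121, 147, 232, 231, 229, 229, 228, 231, 230, 230, 229, 228, 123, 129, 135, 130, 130, 130, 131, 130, 130, 127, 131, 133]
150 [250, 248, 135, 182, 118, 123, 111, 182, 231, 230, 226, 227, 227, 230, 227, 226, 225, 201, 125, 115, 111, 109, 108, 113, 115, 117, 129, 143, 151, 147]
220 [182, 170, 74, 121, 178, 184, 81, 230, 230, 231, 231, 225, 229, 229, 231, 225, 185, 112, 111, 115, 118, 117, 122, 126, 126, 141, 146, 154, 145, 140]
120 [183, 187, 183, 181, 176, 182, 177, 169, 176, 175, 103, 109, 232, 176, 155, 155, 160, 153, 73, 75, 88, 156, 159, 157, 156, 158, 155, 112, 110, 109, 108, 107, 111, 114, 110]
160 [160, 161, 158, 156, 165, 159, 153, 156, 139, 164, 224, 237, 239, 240, 239, 242, 241, 243, 242, 241, 163, 165, 160, 161, 79, 79, 83, 78, 82, 59, 93, 90, 92, 90, 93]
200 [61, 59, 62, 151, 151, 150, 147, 154, 153, 216, 241, 242, 242, 241, 243, 244, 245, 246, 244, 244, 245, 243, 226, 91, 99, 101, 97, 102, 71, 76, 77, 76, 75, 78, 79]
230 [151, 152, 149, 148, 147, 144, 140, 139, 145, 240, 244, 244, 242, 244, 244, 245, 247, 245, 245, 246, 246, 180, 124, 130, 132, 135, 134, 111, 50, 85, 88, 86, 83, 80, 79]
240 [157, 150, 146, 146, 147, 147, 143, 141, 146, 242, 244, 245, 242, 245, 245, 245, 248, 245, 245, 246, 247, 137, 130, 130, 135, 135, 136, 110, 44, 83, 79, 78, 78, 79, 83]
```

The lock still looks good (the nose's dark pixels begin right at the blade's back edge). I'll set it down in front of the edge.

Request:
jog_arm:
  deltas:
    - [0,-0.006,-0.025,0,0,0,0.1]
    - [0,0,-0.025,0,0,0,0.1]
    - [0,0,-0.016,0,0,0,0.1]
    - [0,0,-0.004,0,0,0,0.1]
    - [0,0,-0.002,0,0,0,0.1]
    - [0,0,-0.001,0,0,0,0.1]
    - [0,0,0,0,0,0,0.1]

```text
t: 21.0
eef_pos: [0.6164, -0.2165, 0.0425]
tool_rot: [0.001, 0.666, 0.746, 0.0]
contact_force: [0.5, 0.2, -8.2]
gripper_width: 0.247
grasp_force: 50.2
```

Request:
jog_arm:
  deltas:
    - [0.004,0.0005,0,0,0,0,0.1]
    - [0.004,0.0005,0,0,0,0,0.1]
    - [0.002,0.0002,0,0,0,0,0.1]
    - [0,0,0,0,0,0,0.1]

```text
t: 21.4
eef_pos: [0.6263, -0.2149, 0.0417]
tool_rot: [0.0, 0.665, 0.746, 0.0]
contact_force: [-0.4, 0.2, -8.0]
gripper_width: 0.249
grasp_force: 50.2
```

Request:
jog_arm:
  deltas:
    - [-0.002,0,-0.001,0,0,0,0.1]
    - [0,0,-0.001,0,0,0,0.1]
    - [0,0,0,0,0,0,0.1]

```text
t: 21.7
eef_pos: [0.6243, -0.2153, 0.0406]
tool_rot: [0.001, 0.666, 0.746, 0.001]
contact_force: [-1.0, 1.2, 2.0]
gripper_width: 0.248
grasp_force: 51.7
```

Request:
jog_arm:
  deltas:
    - [0,0,-0.0006,0,0,0,0.1]
    - [0.002,0,0,0,0,0,0.1]
    - [0.001,0,0,0,0,0,0.1]
    - [0.001,0,0,0,0,0,0.1]
    - [0,0,0,0,0,0,0.1]

```text
t: 22.2
eef_pos: [0.6247, -0.2154, 0.0404]
tool_rot: [-0.003, 0.666, 0.746, -0.001]
contact_force: [-12.3, 3.4, 18.6]
gripper_width: 0.251
grasp_force: 53.9
```

Request:
jog_arm:
  deltas:
    - [-0.001,0,0.0012,0,0,0,0.1]
    - [0,0,0,0,0,0,0.1]

```text
t: 22.4
eef_pos: [0.625, -0.2154, 0.0405]
tool_rot: [-0.001, 0.666, 0.746, -0.001]
contact_force: [-7.0, 0.7, 6.9]
gripper_width: 0.249
grasp_force: 52.4
```

Request:
jog_arm:
  deltas:
    - [-0.001,0.008,0,0,0,0,0.1]
    - [-0.001,0.008,0,0,0,0,0.1]
    - [0,0,0,0,0,0,0.1]

```text
t: 22.7
eef_pos: [0.6254, -0.1992, 0.0407]
tool_rot: [0.001, 0.665, 0.746, 0.0]
contact_force: [0.0, -2.4, 2.4]
gripper_width: 0.25
grasp_force: 51.7
```

Request:
jog_arm:
  deltas:
    - [0.001,0,0,0,0,0,0.1]
    - [0.001,0,0,0,0,0,0.1]
    - [0,0,0,0,0,0,0.1]

```text
t: 23.0
eef_pos: [0.6257, -0.1994, 0.0404]
tool_rot: [-0.001, 0.666, 0.746, -0.0]
contact_force: [-5.4, -1.5, 8.3]
gripper_width: 0.248
grasp_force: 52.6
```

Request:
jog_arm:
  deltas:
    - [0.001,0,0,0,0,0,0.1]
    - [0.001,0,0,0,0,0,0.1]
    - [0,0,0,0,0,0,0.1]

```text
t: 23.3
eef_pos: [0.6258, -0.1994, 0.0404]
tool_rot: [-0.003, 0.666, 0.746, -0.001]
contact_force: [-10.7, -0.4, 14.3]
gripper_width: 0.249
grasp_force: 53.3
```

Request:
jog_arm:
  deltas:
    - [-0.0015,0,0.0006,0,0,0,0.1]
    - [-0.0006,0.005,0,0,0,0,0.1]
    - [-0.0006,0.005,0,0,0,0,0.1]
    - [-0.0006,0.005,0,0,0,0,0.1]
    - [0,0,0,0,0,0,0.1]

```text
t: 23.8
eef_pos: [0.6246, -0.1859, 0.0408]
tool_rot: [0.001, 0.666, 0.746, -0.001]
contact_force: [-2.8, -5.2, 3.5]
gripper_width: 0.248
grasp_force: 51.9
```

Request:
jog_arm:
  deltas:
    - [-0.0005,0.005,0,0,0,0,0.1]
    - [-0.0006,0.005,0,0,0,0,0.1]
    - [-0.0005,0.005,0,0,0,0,0.1]
    - [0,0,0,0,0,0,0.1]

```text
t: 24.2
eef_pos: [0.623, -0.1715, 0.0409]
tool_rot: [0.001, 0.666, 0.746, -0.001]
contact_force: [-3.4, -6.4, 3.9]
gripper_width: 0.244
grasp_force: 51.9
```

Request:
jog_arm:
  deltas:
    - [-0.0005,0.005,0,0,0,0,0.1]
    - [-0.0006,0.005,0,0,0,0,0.1]
    - [-0.0005,0.005,0,0,0,0,0.1]
    - [0,0,0,0,0,0,0.1]

```text
t: 24.6
eef_pos: [0.6213, -0.1567, 0.0409]
tool_rot: [0.001, 0.666, 0.746, -0.001]
contact_force: [-4.5, -6.0, 4.8]
gripper_width: 0.249
grasp_force: 52.0
```

Request:
jog_arm:
  deltas:
    - [-0.0003,0.003,0,0,0,0,0.1]
    - [-0.0003,0.003,0,0,0,0,0.1]
    - [0,0,0,0,0,0,0.1]

```text
t: 24.9
eef_pos: [0.6207, -0.1513, 0.041]
tool_rot: [0.001, 0.666, 0.746, -0.002]
contact_force: [-4.8, -8.8, 5.1]
gripper_width: 0.249
grasp_force: 52.0
```

Request:
jog_arm:
  deltas:
    - [-0.0002,0.002,0,0,0,0,0.1]
    - [0,0,0,0,0,0,0.1]

```text
t: 25.1
eef_pos: [0.6204, -0.1497, 0.041]
tool_rot: [0.001, 0.666, 0.746, -0.002]
contact_force: [-3.0, -10.3, 4.4]
gripper_width: 0.246
grasp_force: 52.0
```

Request:
jog_arm:
  deltas:
    - [-0.0003,0.002,0,0,0,0,0.1]
    - [0,0,0,0,0,0,0.1]

```text
t: 25.3
eef_pos: [0.6202, -0.1476, 0.041]
tool_rot: [0.001, 0.666, 0.746, -0.002]
contact_force: [-4.5, -7.8, 3.9]
gripper_width: 0.25
grasp_force: 52.0
```

Request:
jog_arm:
  deltas:
    - [-0.0002,0.002,0,0,0,0,0.1]
    - [0,0,0,0,0,0,0.1]

```text
t: 25.5
eef_pos: [0.62, -0.1457, 0.041]
tool_rot: [0.001, 0.666, 0.746, -0.002]
contact_force: [-3.5, -9.6, 3.4]
gripper_width: 0.251
grasp_force: 52.0
```

Request:
jog_arm:
  deltas:
    - [-0.0002,0.0015,0,0,0,0,0.1]
    - [0,0,0,0,0,0,0.1]

```text
t: 25.7
eef_pos: [0.6198, -0.1443, 0.041]
tool_rot: [0.001, 0.666, 0.746, -0.002]
contact_force: [-3.4, -9.1, 3.1]
gripper_width: 0.251
grasp_force: 52.0
```

Request:
jog_arm:
  deltas:
    - [-0.0002,0.0015,0,0,0,0,0.1]
    - [0,0,0,0,0,0,0.1]

```text
t: 25.9
eef_pos: [0.6197, -0.1427, 0.041]
tool_rot: [0.001, 0.666, 0.746, -0.002]
contact_force: [-3.1, -8.5, 3.5]
gripper_width: 0.246
grasp_force: 52.0
```

Request:
jog_arm:
  deltas:
    - [-0.0001,0.0015,0,0,0,0,0.1]
    - [0,0,0,0,0,0,0.1]

```text
t: 26.1
eef_pos: [0.6195, -0.1413, 0.041]
tool_rot: [0.001, 0.666, 0.746, -0.002]
contact_force: [-3.6, -8.9, 3.8]
gripper_width: 0.251
grasp_force: 52.0
```

```bash
python3 - <<'E'
from h import *
c=bot.read_camera("wrist");np.save("w10.npy",c,allow_pickle=True);im=c["img"]
for col in(110,140,170,200,230):print(col,im[0:50:1,col].mean(1).astype(int).tolist())
E
```

```text
110 [173, 171, 173, 168, 181, 180, 179, 181, 181, 178, 178, 179, 178, 179, 179, 178, 176, 178, 180, 177, 178, 174, 176, 175, 176, 171, 163, 179, 181, 181, 182, 183, 180, 183, 184, 183, 184, 182, 171, 142, 84, 63, 58, 55, 54, 59, 61, 112, 218, 233]
140 [186, 182, 184, 186, 184, 182, 182, 173, 130, 117, 119, 119, 118, 120, 118, 119, 118, 120, 119, 109, 154, 183, 186, 185, 187, 188, 186, 186, 187, 191, 189, 185, 171, 145, 88, 62, 61, 61, 58, 55, 57, 61, 104, 220, 234, 235, 236, 239, 238, 237]
170 [191, 187, 155, 122, 120, 118, 117, 120, 119, 121, 119, 119, 121, 118, 112, 179, 189, 191, 188, 188, 190, 190, 191, 191, 191, 191, 191, 175, 149, 94, 61, 59, 58, 58, 53, 55, 61, 70, 125, 218, 236, 237, 238, 240, 242, 242, 242, 242, 242, 242]
200 [120, 122, 121, 121, 120, 120, 120, 121, 123, 120, 109, 182, 190, 190, 191, 191, 192, 194, 190, 196, 195, 196, 193, 182, 155, 102, 67, 58, 57, 53, 53, 54, 57, 63, 63, 111, 215, 239, 239, 241, 242, 242, 243, 244, 243, 244, 244, 243, 243, 243]
230 [189, 191, 191, 190, 191, 191, 192, 193, 191, 192, 194, 193, 193, 193, 196, 196, 193, 192, 195, 196, 186, 158, 113, 68, 60, 54, 56, 56, 56, 58, 60, 57, 67, 114, 221, 240, 241, 244, 244, 244, 244, 245, 245, 245, 246, 245, 244, 244, 243, 244]
```

Request:
jog_arm:
  deltas:
    - [-0.0002,0.0015,0,0,0,0,0.1]
    - [0,0,0,0,0,0,0.1]

```text
t: 26.35
eef_pos: [0.6193, -0.1398, 0.041]
tool_rot: [0.001, 0.666, 0.746, -0.002]
contact_force: [-4.0, -8.7, 3.8]
gripper_width: 0.247
grasp_force: 52.0
```

Request:
jog_arm:
  deltas:
    - [-0.0001,0.0015,0,0,0,0,0.1]
    - [0,0,0,0,0,0,0.1]

```text
t: 26.55
eef_pos: [0.6192, -0.1388, 0.041]
tool_rot: [0.002, 0.667, 0.745, -0.002]
contact_force: [-4.0, -9.9, 3.7]
gripper_width: 0.251
grasp_force: 51.9
```

Request:
jog_arm:
  deltas:
    - [-0.0001,0.0015,0,0,0,0,0.1]
    - [0,0,0,0,0,0,0.1]

```text
t: 26.75
eef_pos: [0.6192, -0.1387, 0.0411]
tool_rot: [0.002, 0.667, 0.745, -0.002]
contact_force: [-3.0, -13.6, 1.5]
gripper_width: 0.248
grasp_force: 51.6
```

Request:
jog_arm:
  deltas:
    - [-0.0001,0.0015,0,0,0,0,0.1]
    - [0,0,0,0,0,0,0.1]

```text
t: 26.95
eef_pos: [0.6192, -0.1386, 0.0412]
tool_rot: [0.003, 0.667, 0.745, -0.003]
contact_force: [-2.5, -16.1, 0.7]
gripper_width: 0.246
grasp_force: 51.6
```

Request:
jog_arm:
  deltas:
    - [0.0002,0.0012,-0.0004,0,0,0,0.1]
    - [0,0,0,0,0,0,0.1]
    - [0,0,0,0,0,0,0.1]
    - [0,0,0,0,0,0,0.1]

```text
t: 27.35
eef_pos: [0.6191, -0.1386, 0.0412]
tool_rot: [0.004, 0.667, 0.745, -0.003]
contact_force: [-3.3, -17.3, 3.7]
gripper_width: 0.248
grasp_force: 52.0
```

```bash
python3 - <<'E'
from h import *
c=bot.read_camera("wrist");np.save("w11.npy",c,allow_pickle=True);im=c["img"].astype(int).mean(2)
A,B=[],[]
for col in range(125,235,5):
    g=im[0:60,col];d=np.where(g<90)[0];A.append((col,d.min()));B.append((col,d.max()))
for n,P,z in(("stop top",A,.022),("blade",B,.01)):
    W=cast(c,P,z,True);f=np.polyfit(W[:,0],W[:,1],1);print(n,np.arctan(f[0]).round(4),W[[0,-1]].round(4).tolist())
E
```

```text
stop top 0.1019 [[0.5349, -0.035, 0.022], [0.5844, -0.0297, 0.022]]
blade 0.1022 [[0.5287, -0.0345, 0.01], [0.5824, -0.0292, 0.01]]
```

The stop and blade are parallel to within measurement. I'll press a little more and hold, then ease off, let go and rise.

Request:
jog_arm:
  deltas:
    - [0,0.001,0,0,0,0,0.1]
    - [0,0,0,0,0,0,0.1]
    - [0,0,0,0,0,0,0.1]
    - [0,0,0,0,0,0,0.1]

```text
t: 27.8
eef_pos: [0.6192, -0.1385, 0.0413]
tool_rot: [0.004, 0.668, 0.745, -0.003]
contact_force: [-4.0, -19.6, 3.5]
gripper_width: 0.251
grasp_force: 51.8
```

Request:
jog_arm:
  deltas:
    - [0,-0.003,0,0,0,0,0.1]
    - [-0.001,-0.003,0,0,0,0,0.1]
    - [0,0,0,0,0,0,0.6]
    - [0,0,0,0,0,0,0.6]
    - [0,0,0,0,0,0,0.6]
    - [0,0,0,0,0,0,0.6]
    - [0,0,0.02,0,0,0,0.6]
    - [0,0,0.04,0,0,0,0.6]
    - [0,0,0.04,0,0,0,0.6]
    - [0,0,0,0,0,0,0.6]

```text
t: 28.8
eef_pos: [0.6224, -0.1362, 0.1458]
tool_rot: [0.004, 0.666, 0.746, 0.003]
contact_force: [0.6, 0.5, 0.4]
gripper_width: 0.6
grasp_force: 0.0
```

Request:
jog_arm:
  deltas:
    - [0,0,0,0,0,0,0.6]
    - [0,0,0,0,0,0,0.6]
    - [0,0,0,0,0,0,0.6]
    - [0,0,0,0,0,0,0.6]

```text
t: 29.2
eef_pos: [0.6184, -0.1352, 0.1391]
tool_rot: [-0.001, 0.666, 0.746, -0.001]
contact_force: [-1.0, 0.1, 0.7]
gripper_width: 0.601
grasp_force: 0.0
```

```bash
python3 - <<'E'
from h import *
c=bot.read_camera("wrist");np.save("w12.npy",c,allow_pickle=True);im=c["img"].astype(int).mean(2)
o=bot.get_obs();print(o["t"],o["eef_pos"].round(4),o["grasp_force"],o["contact_force"].round(2))
for col in(180,200,220,240,260):print(col,im[20:140:3,col].astype(int).tolist())
E
```

```text
29.25 [ 0.6185 -0.1353  0.1393] 0.0 [ 0.51 -0.16  0.65]
180 [160, 161, 159, 161, 165, 163, 161, 163, 153, 170, 173, 141, 118, 119, 171, 176, 172, 63, 224, 232, 233, 230, 162, 100, 72, 74, 151, 154, 150, 150, 151, 93, 85, 85, 81, 80, 81, 84, 86, 84]
200 [166, 168, 165, 167, 166, 163, 158, 158, 177, 178, 178, 121, 118, 110, 181, 182, 137, 89, 232, 234, 234, 235, 234, 153, 152, 126, 154, 157, 155, 155, 146, 71, 79, 82, 85, 88, 90, 89, 91, 89]
220 [148, 146, 145, 143, 146, 152, 156, 152, 185, 186, 168, 122, 119, 176, 187, 186, 75, 226, 239, 238, 236, 239, 238, 240, 238, 238, 238, 235, 156, 157, 86, 81, 81, 77, 68, 81, 84, 87, 89, 87]
240 [136, 138, 137, 136, 136, 126, 121, 132, 184, 188, 132, 122, 119, 187, 188, 185, 63, 235, 240, 240, 238, 240, 241, 243, 240, 240, 239, 240, 240, 170, 118, 132, 109, 80, 80, 86, 82, 81, 80, 80]
260 [148, 145, 139, 137, 133, 131, 128, 158, 186, 187, 187, 188, 187, 188, 188, 187, 55, 239, 242, 242, 239, 226, 226, 180, 242, 242, 241, 239, 172, 159, 121, 127, 130, 124, 97, 88, 83, 88, 86, 83]
```

```bash
python3 - <<'E'
from h import *
for f,z in(("w6",.034),("w12",.022)):
    c=np.load(f+".npy",allow_pickle=True).item();im=c["img"].astype(int).mean(2);A=[];B=[]
    for col in range(178,268,4):
        g=im[60 if f=="w6" else 45:130,col];r0=60 if f=="w6" else 45
        d=np.where(g<95)[0]; d=d[d<50]
        b=d.min()+np.where(g[d.min():]>150)[0][0]; A.append((col,r0+b-1));B.append((col,r0+d.min()))
    W=cast(c,A,.010,True);V=cast(c,B,z,True)
    def ang(W):
        f=np.polyfit(W[:,0],W[:,1],1);r=W[:,1]-np.polyval(f,W[:,0]);k=abs(r)<.002;return np.arctan(np.polyfit(W[k,0],W[k,1],1)[0]).round(4),k.sum()
    print(f,"blade edge",ang(W),"face top",ang(V))
E
```

```text
w6 blade edge (np.float64(0.1072), np.int64(23)) face top (np.float64(-0.1704), np.int64(9))
w12 blade edge (np.float64(0.1026), np.int64(23)) face top (np.float64(0.1003), np.int64(23))
```

```bash
python3 -c "
from station import bot
print(bot.hand_in())"
```

```text
the job is handed in; nothing more can be done
None
```

I handed the job in at about 29 s of robot time: by my wrist-camera measurement the stop stands parallel to the bracket within about 0.007 rad, the bevel lies let go with its brace up behind the blade, and `hand_in()` returned no verdict.

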